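# Hang the remote cradle on its keyhole stud

## Task

Pick up the green remote cradle from the glass tray and hang it on the sloped stand: slip its keyhole over the brass stud until its back lies on the white panel, then slide it down the slope until it is fully home, locked behind the stud's head, and let go. Work gently by feel, because the stud is not exactly where it was drawn and hard pushing would strip it; leave the two remotes and the ring dish in the tray where they are.

Things in the scene. Friction and masses are not known exactly. Their poses are not given: they have to be found in the camera images.
- cradle: The green cradle (all sizes here in mm); origin at the centre of its underside, 18 below cradle_center, same axes. Keyhole through the back plate on the centre line: entry hole centred at x = -8, 24 long (x) by 22 wide (y), with cut corners; from it a slot 11 wide runs towards +x and ends at x = +17. Fully home, the stud's axis is at x = +14.
- cradle_center (a point): Centre (half-way up) of the loose green remote cradle, 90 to 150 g: a U-channel (mm) 120 long (x) x 50 wide (y) x 36 high (z), open at the top; starts flat in the tray, z up. Two full-length side walls, 4 thick, outer faces at y = +-25: grip them from outside. The 5 thick back plate's underside is 18 below this point. A lip closes the -x end, the lower end when hung.
- stand_stud (a point): Nominal foot of the brass stud on the stand, 75 mm above the table. x points up the slope, y sideways, z straight out of the face (sloped 0.5 rad from level). Nominally the panel is at z = 0 and the stud's axis at x = y = 0, but see stand. Stud: neck diameter 6; round head diameter 18 (top edge bevelled by 1), its underside 7 and its top 12 above the panel.
- stand: Fixed dark wooden stand, 160 mm deep, 150 wide; origin under its centre, x towards the high back, z up. Its white panel (160 up the slope, 116 wide) carries the stud. Panel and stud together sit up to 14 mm sideways and up to 4.5 in or out of the nominal place given by stand_stud, fixed, other in each start, not in any reading: feel or see it. No shift up or down the slope.
- tray: Clear glass tray, in mm 360 (x) x 300 (y), rim 20 high, walls and floor 5 thick; origin under its centre, on the table. Fixed.
- remote: Slim aluminium remote, 36 (x) x 140 (y) x 9 mm, flat in the tray, origin under its centre. To be left alone.
- puck: Round white remote, diameter 48 mm, 13 high, in the tray, origin under its centre. To be left alone.
- dish: Blue ceramic ring dish, rim diameter 76 mm, 22 high, in the tray, origin under its centre. To be left alone.
Things that resemble listed ones, but are neither listed nor needed, are in the scene too. Of the things like the cradle, leave any that is red; of the rest the smaller one is meant.

How it is judged:
On the way, in this order (a step that is already met when the one before it is completed fails the run):
1. the stud's head is through the entry hole: cradle flat against the panel with the entry hole around the stud (z of cradle_center in the frame of stand_stud below 0.025 m and x of cradle_center in the frame of stand_stud between 0 and 0.016 m and y of cradle_center in the frame of stand_stud between -0.019 and 0.019 m and angle between the z axis of cradle_center and the z axis of stand_stud, either way round below 0.1 rad), for 0.1 s.
2. the cradle has slid down the slope to the end of its slot (z of cradle_center in the frame of stand_stud below 0.025 m and x of cradle_center in the frame of stand_stud below -0.0105 m), for 0.1 s.
At the end, for the whole second after the job is handed in: The cradle is at rest and released, its back on the panel (within 0.08 rad of parallel, lying behind the stud's head), square to the slope within 0.2 rad, and slid down to within 3.5 mm of the end of its slot (all of step 2 and x of cradle_center in the frame of stand_stud above -0.018 m and y of cradle_center in the frame of stand_stud between -0.018 and 0.018 m and angle between the z axis of cradle_center and the z axis of stand_stud, either way round below 0.08 rad and angle between the x axis of cradle_center and the x axis of stand_stud, either way round below 0.2 rad and linear speed of cradle below 0.02 m/s); the robot touches nothing.
It fails at once if the cradle is pushed against the stand, panel or stud with more than 50 N (contact force between cradle and stand above 50 N).
It fails at once if a remote or the ring dish is moved by more than 15 mm (distance of any of remote, puck, dish from where it was at the start of the episode above 0.015 m).
It also fails if it takes over 72 s, if anything falls off the work surface, if the arm or the gripper's body presses on something with over 40 N, if the wrist force passes 120 N, or if a joint passes its speed limit or range.

## Robot

A 6-joint arm with a two-finger parallel gripper is mounted at the origin on the work surface. World frame = base frame: x ahead of the robot, y to its left, z up, the work surface at z = 0. Lengths are in m, angles in rad, forces in N, time in s.
With the tool pointing down it reaches from about 0.35 to 0.85 m from the base axis. Payload 8.1 kg.
Tool frame: the origin (TCP) lies on the centre line of the jaws, within the pads' length; the fingertips stand robot.tip_extent ahead of it and the grasp point (between the pads) lies 11 mm behind it (robot.tip_extent is the distance from the TCP to the fingertips, in m); y points along the fingers, z is the direction in which the jaws open and shut, and the axes are right-handed (so a half turn about y gives the same grasp; the last joint's range is limited). The gripper opens to 93 mm and grips with 3 to 60 N. Pads are 15 mm wide; open, the fingers measure 128 mm over their backs; the gripper's body (75 mm by 188 mm) begins 65 mm behind the grasp point.
Start: joints at [-1.431, 0.13, 1.488, -0, 1.523, -0.085], TCP at [0.134, -0.585, 0.227] pointing down, gripper open.
Joint ranges: [-2.96, 2.96], [-0.89, 2.26], [0.02, 2.5], [-1.34, 4.48], [0, 2.73], [-2.66, 2.66]. Speed limits (rad/s): [2.39, 2.39, 2.79, 3.14, 3.14, 3.14].

## Interface

Orientations are given as a rotation vector (axis times angle).
In Python, from plant import monitor, optics, robot gives the robot as it stands.
- The arm moves only by the shell command python3 -m inch 'ROWS' [OPENING] [FORCE]. ROWS is JSON, a list that holds one entry, the list of rows, each a list of 6 numbers: the shift along the tool's x, y, z in mm, then the turn, a rotation vector about the tool's x, y, z in rad. A call has 1 to 8 rows; each row shifts and turns the commanded pose from where the row before left it, along the tool's axes as they then stand; what a row does not reach is not made up. A row lasts 1/8 s, in which the tool goes at most 62.5 mm and 10.7 degrees, less where a joint would pass 70% of its speed; a pose out of reach is approached as far as the arm can. A call is refused whole if a number of a shift passes 62.5 or a number of a turn 0.188, either way. A call with a gripper value outside its range is refused whole. OPENING is the finger opening in mm, from 0 to 93, set as the call begins (- or left out, the last holds). The fingers move at their own pace and stop on an object; FORCE is the grip in N (left out, the last holds). Time passes only in rows, so rows that do not move let the fingers close. It gives the time, the measured TCP pose, the force and the opening at its end, in the units of the state.
- monitor.read_state(): the state, without advancing time (a new reading comes with each control period).
- optics.read_camera(name): name is "scene" or "top"; returns a dict with "image" (384x512x3 uint8, blue, green, red), "fx", "fy", "cx", "cy" (pixels), "rvec" (rotation vector, rad) and "tvec" (3), from world to camera coordinates, as OpenCV has them. Camera axes: x right, y down, z forward; pixel columns grow to the right and rows downward; lengths in m; the calibration is good to about 2 mm. A picture is of the moment at which its call begins. There is no depth.
- robot.close_job(): hands the job in, once; it reports no verdict.
The state is a dict: "t": time; "q": joint angles; "dq": joint speeds; "joint_torque": joint torques, N m; "tool_pos": TCP position; "orientation": TCP orientation; "force": force on the tool from outside, world axes, zero at the start; "wrist_torque": the same for the moment, N m; "opening": finger opening in m.
Only numpy, scipy, OpenCV 4.12 (cv2) and the standard library are available. Lean on these libraries where they do the work, as an engineer would, in place of code of your own. Each camera call takes 0.05 s, during which the arm holds its last target.

## Working session

There is one attempt and no reset: what is moved stays moved. The work goes in short steps, Python scripts to look and compute and a shell command to move; the robot and the scene stay as the last step left them, time stands still between calls to the robot, and variables do not carry over. Pictures are saved under pics/ and viewed, and the job is handed in when it is done.

```bash
ls; mkdir -p pics; python3 - <<'E'
from plant import monitor, optics, robot
import cv2
s=monitor.read_state(); print(s); print(robot.tip_extent)
for n in ("scene","top"):
    c=optics.read_camera(n); cv2.imwrite(f"pics/{n}0.png",c["image"]); print({k:v for k,v in c.items() if k!="image"})
E
```

```text
pics
{'t': 0.0, 'q': array([-1.43140662e+00,  1.31158593e-01,  1.48925496e+00, -1.34240392e-05,
        1.52298426e+00, -8.53778646e-02]), 'dq': array([-0.00055334, -0.00201457,  0.00025163,  0.00159433, -0.00083865,
        0.00025507]), 'joint_torque': array([ 3.61023653e-03, -5.59837496e+01, -4.91759348e+01,  7.70484237e-02,
        3.51103710e-02, -1.31242227e-04]), 'tool_pos': array([ 0.13368229, -0.5843629 ,  0.22560232]), 'orientation': array([-0.23735522,  2.10442674, -2.10060942]), 'force': array([ 0.08315809, -0.06696289,  0.09465402]), 'wrist_torque': array([-0.01067216,  0.03519169,  0.016494  ]), 'opening': 0.09284419387898402}
0.008
{'fx': 432.4907555318357, 'fy': 432.4907555318357, 'cx': 258.91503967832136, 'cy': 190.42070317588204, 'rvec': array([ 2.05326884,  1.48944396, -0.5472128 ]), 'tvec': array([-0.02427543, -0.3486548 ,  1.55294905])}
{'fx': 377.6000346117801, 'fy': 377.6000346117801, 'cx': 254.18487673913566, 'cy': 193.57722733566573, 'rvec': array([ 2.17584564, -2.21169676,  0.1212197 ]), 'tvec': array([-0.1476766 ,  0.51520433,  0.9965152 ])}
```

View pics/scene0.png

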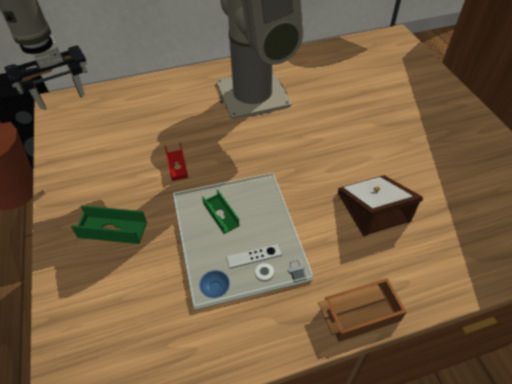

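View pics/top0.png

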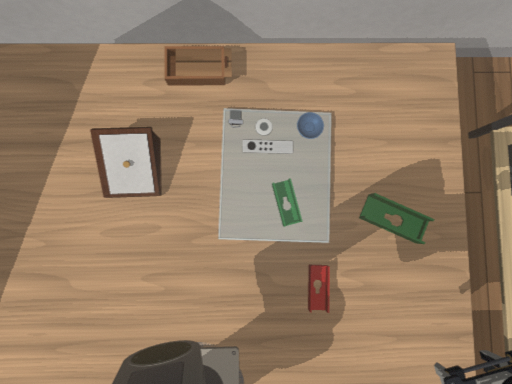

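Candidates in the top view: the small green cradle in the tray (287,203), the larger green one on the table (396,218) and the red one (318,288). I choose the small green one in the tray and check it in enlarged crops.

```bash
cat > h.py <<'E'
import numpy as np, cv2
from scipy.spatial.transform import Rotation as R
from plant import monitor, optics, robot
def cam(n): return optics.read_camera(n)
def proj(c,P):
    K=np.array([[c["fx"],0,c["cx"]],[0,c["fy"],c["cy"]],[0,0,1]])
    return cv2.projectPoints(np.atleast_2d(np.asarray(P,float)),c["rvec"],c["tvec"],K,None)[0][:,0]
def ray(c,u,v):
    Rm=R.from_rotvec(c["rvec"]).as_matrix(); o=-Rm.T@c["tvec"]
    d=Rm.T@np.array([(u-c["cx"])/c["fx"],(v-c["cy"])/c["fy"],1]); return o,d
def atz(c,u,v,z):
    o,d=ray(c,u,v); return o+d*(z-o[2])/d[2]
def tri(c1,p1,c2,p2):
    o1,d1=ray(c1,*p1);o2,d2=ray(c2,*p2); d1/=np.linalg.norm(d1); d2/=np.linalg.norm(d2)
    A=np.stack([d1,-d2],1); s=np.linalg.lstsq(A,o2-o1,rcond=None)[0]
    a,b=o1+s[0]*d1,o2+s[1]*d2; return (a+b)/2,np.linalg.norm(a-b)
def crop(img,x0,y0,x1,y1,f,fn):
    im=cv2.resize(img[y0:y1,x0:x1],None,fx=f,fy=f,interpolation=cv2.INTER_CUBIC)
    st=10
    for x in range((x0+st-1)//st*st,x1,st): cv2.putText(im,str(x),((x-x0)*f,10),0,.35,(0,0,255),1); cv2.line(im,((x-x0)*f,12),((x-x0)*f,18),(0,0,255),1)
    for y in range((y0+st-1)//st*st,y1,st): cv2.putText(im,str(y),(0,(y-y0)*f+4),0,.35,(0,0,255),1); cv2.line(im,(24,(y-y0)*f),(30,(y-y0)*f),(0,0,255),1)
    cv2.imwrite(fn,im)
E
python3 - <<'E'
from h import *
t=cv2.imread("pics/top0.png"); s=cv2.imread("pics/scene0.png")
crop(t,255,165,325,235,8,"pics/t_cr.png"); crop(s,190,180,255,240,9,"pics/s_cr.png")
crop(t,85,115,170,205,6,"pics/t_st.png"); crop(s,330,165,430,240,7,"pics/s_st.png")
E
```

```text
(no output)
```

View pics/t_cr.png

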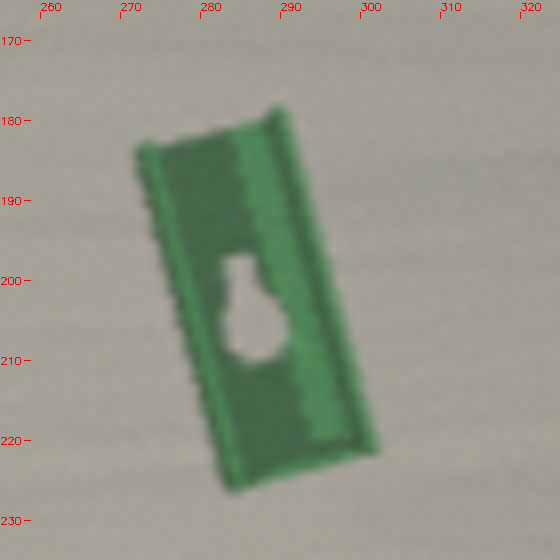

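View pics/s_cr.png

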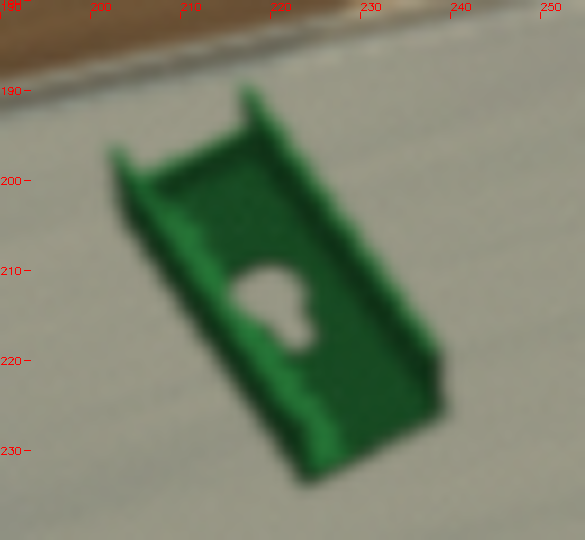

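View pics/t_st.png

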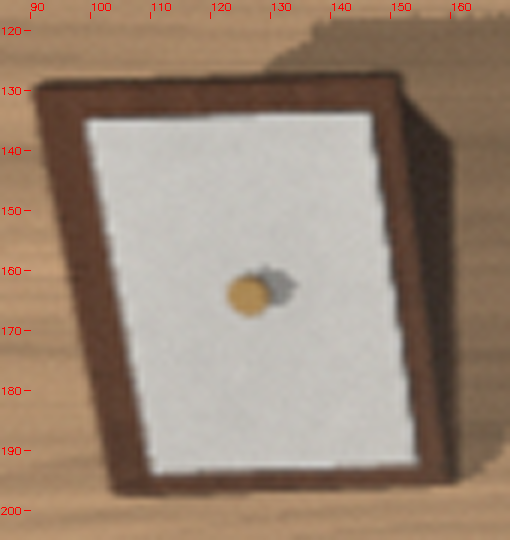

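View pics/s_st.png

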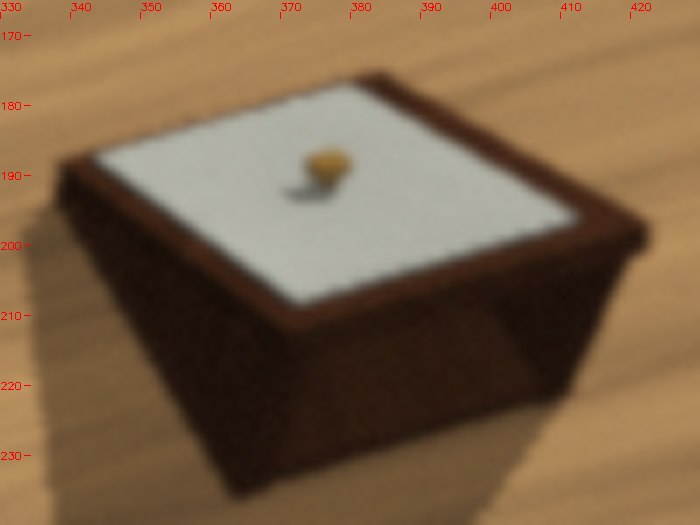

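The crops confirm the choice: small green channel with the keyhole at about (286,205), the slot running up the image and the lip at the bottom end. The stand's stud head is at top (126,164) and scene (376.5,188). Next I triangulate the panel and fit the cradle pose.

```bash
cat >> h.py <<'E'
E
python3 - <<'E'
from h import *
import pickle
from scipy.optimize import least_squares
T=cam("top");S=cam("scene"); pickle.dump((T,S),open("cams.pkl","wb"))
prs={'++':((99,134.5),(412,196)),'+-':((147,133.5),(371.5,208.5)),'--':((153.5,192.5),(343,187.5)),'-+':((109,194),(380,177)),'head':((126,164),(376.5,187.7))}
P={}
for k,(a,b) in prs.items(): P[k],e=tri(T,a,S,b); print(k,np.round(P[k]*1000,1),round(e*1000,1))
print("sides",[round(1000*np.linalg.norm(P[a]-P[b])) for a,b in(('++','+-'),('+-','--'),('--','-+'),('-+','++'))])
# tray floor corners / outer checks
for uv in((271.5,183),(290,178.5),(301.5,221.5),(282.5,226)): print(np.round(1000*atz(T,*uv,.041),1))
for uv in((202.5,197),(217.5,189.5),(238,220),): print('S',np.round(1000*atz(S,*uv,.041),1))
for uv in((224,233.5),(240,226)): print('S5',np.round(1000*atz(S,*uv,.005),1))
# cradle pose fit x,y,yaw z known
def mdl(p,pts):
    c,s=np.cos(p[2]),np.sin(p[2]); q=np.array(pts)/1000.
    return np.c_[p[0]+c*q[:,0]-s*q[:,1],p[1]+s*q[:,0]+c*q[:,1],q[:,2]+.005]
mt=[(60,25,36),(60,-25,36),(-60,-25,36),(-60,25,36)]; ut=np.array([(271.5,183),(290,178.5),(301.5,221.5),(282.5,226)])
ms=[(-60,-25,36),(-60,25,36),(60,25,36),(60,-25,0),(60,25,0)]; us=np.array([(202.5,197),(217.5,189.5),(238,220),(224,233.5),(240,226)])
f=lambda p:np.r_[(proj(T,mdl(p,mt))-ut).ravel(),(proj(S,mdl(p,ms))-us).ravel()]
r=least_squares(f,[.5,-.05,.2]); print(r.x,np.round(r.fun,1))
r2=least_squares(lambda p:f(p)[:8],r.x); print('top',r2.x); r3=least_squares(lambda p:f(p)[8:],r.x); print('sc',r3.x)
# panel frame fit: origin on panel, rotation, size
def pan(p):
    Rm=R.from_rotvec(p[3:6]).as_matrix(); L=np.array([(80,58,0),(80,-58,0),(-80,-58,0),(-80,58,0),(p[6],p[7],12)])/1000
    return p[:3]+L@Rm.T
ks=['++','+-','--','-+','head']
a=np.array([prs[k][0] for k in ks]);b=np.array([prs[k][1] for k in ks])
g=lambda p:np.r_[(proj(T,pan(p))-a).ravel(),(proj(S,pan(p))-b).ravel()]
for sgn in (0,np.pi/2,np.pi,-np.pi/2):
    q=least_squares(g,np.r_[np.mean([P[k] for k in ks],0),(R.from_euler('z',sgn)*R.from_euler('y',-.5)).as_rotvec(),0,0],x_scale=[.01]*3+[.1]*3+[1,1]); print(sgn,np.round(q.x,4),q.cost,np.round(q.fun,1)); print(R.from_rotvec(q.x[3:6]).as_matrix().round(3))
E
```

```text
++ [659.8 230.2 101.3] 1.5
+- [662.  112.8  99.1] 0.2
-- [519.6 113.3  20.4] 2.3
-+ [517.5 231.9  21. ] 1.2
head [588.9 170.7  76.4] 0.8
sides [117, 163, 119, 163]
[ 538.8 -202.1   41. ]
[ 550.2 -251.8   41. ]
[ 435.2 -279.5   41. ]
[ 424.3 -228.8   41. ]
S [ 443.  -281.2   41. ]
S [ 430.  -234.9   41. ]
S [ 549.2 -209.3   41. ]
S5 [ 554.9 -252.     5. ]
S5 [ 544.9 -204.2    5. ]
[ 0.48996203 -0.24226297  0.22779602] [ 0.8 -1.5  0.4 -1.4  0.2 -0.7  1.  -0.6 -0.1 -1.7  0.8 -1.4  1.1 -2.3
 -0.5 -0.2 -0.3 -0.6]
top [ 0.48714759 -0.24056685  0.23008883]
sc [ 0.49381795 -0.243994    0.23650674]
0 [ 0.59    0.1717  0.0616  0.0329 -0.4942  0.0085  5.109   0.1288] 1.126135148082723 [ 0.5  0.2 -0.3  0.4  0.1 -0.3  0.5 -0.5  0.1  0.2  0.  -0.1  0.1  0.
  0.7 -0.2 -0.  -0.6  0.2  0.3]
[[ 0.88  -0.016 -0.474]
 [ 0.     0.999 -0.034]
 [ 0.474  0.03   0.88 ]]
1.5707963267948966 [ 0.59    0.1717  0.0616  0.0329 -0.4942  0.0085  5.109   0.1288] 1.1261351480831727 [ 0.5  0.2 -0.3  0.4  0.1 -0.3  0.5 -0.5  0.1  0.2  0.  -0.1  0.1  0.
  0.7 -0.2 -0.  -0.6  0.2  0.3]
[[ 0.88  -0.016 -0.474]
 [ 0.     0.999 -0.034]
 [ 0.474  0.03   0.88 ]]
3.141592653589793 [ 0.59    0.1717  0.0616  0.4506 -6.7626  0.1161  5.109   0.1288] 1.1261351480864787 [ 0.5  0.2 -0.3  0.4  0.1 -0.3  0.5 -0.5  0.1  0.2  0.  -0.1  0.1  0.
  0.7 -0.2 -0.  -0.6  0.2  0.3]
[[ 0.88  -0.016 -0.474]
 [ 0.     0.999 -0.034]
 [ 0.474  0.03   0.88 ]]
-1.5707963267948966 [ 0.59    0.1717  0.0616  0.0329 -0.4942  0.0085  5.109   0.1288] 1.1261351480831394 [ 0.5  0.2 -0.3  0.4  0.1 -0.3  0.5 -0.5  0.1  0.2  0.  -0.1  0.1  0.
  0.7 -0.2 -0.  -0.6  0.2  0.3]
[[ 0.88  -0.016 -0.474]
 [ 0.     0.999 -0.034]
 [ 0.474  0.03   0.88 ]]
```

```bash
python3 - <<'E'
from h import *
import pickle
T,S=pickle.load(open("cams.pkl","rb"))
for n,a,b in (("cr--",(301.5,221.5),(202.5,197)),("cr-+",(282.5,226),(217.5,189.5)),("cr++",(271.5,183),(238,220))):
    p,e=tri(T,a,S,b); print(n,np.round(p*1000,1),round(e*1000,1))
t=T["image"];s=S["image"]
crop(t,210,95,345,250,4,"pics/t_tray.png"); crop(s,165,165,320,315,4,"pics/s_tray.png")
st=monitor.read_state(); print(st["tool_pos"],R.from_rotvec(st["orientation"]).as_matrix().round(3))
for n,c in(("T",T),("S",S)): print(n,proj(c,[st["tool_pos"]]))
E
```

```text
cr-- [ 435.4 -280.7   31.7] 0.5
cr-+ [ 423.6 -231.8   32.5] 4.3
cr++ [ 539.8 -205.2   26.8] 4.1
[ 0.1337337  -0.5845507   0.22597196] [[-0.975 -0.     0.223]
 [-0.223  0.001 -0.975]
 [-0.    -1.    -0.001]]
T [[462.26324059 361.0726449 ]]
S [[61.56471697 98.65333453]]
```

View pics/t_tray.png

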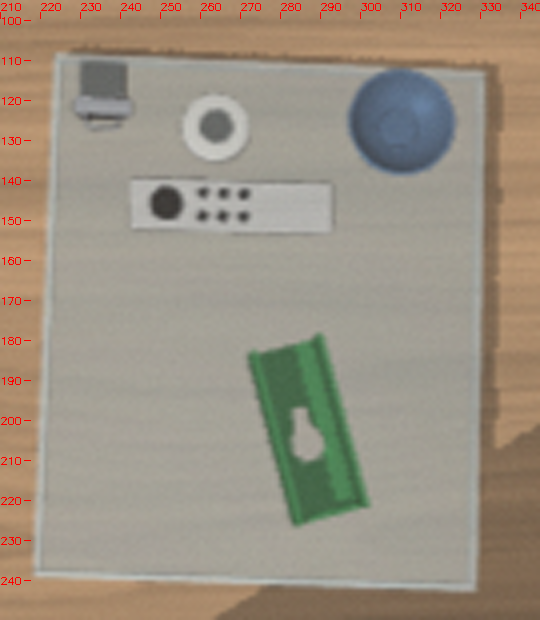

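View pics/s_tray.png

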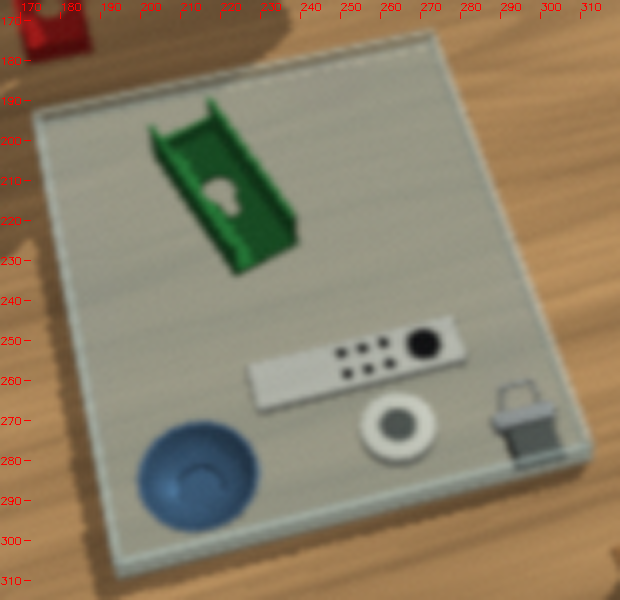

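```bash
cat > bundle.py <<'E'
from h import *
import pickle
from scipy.optimize import least_squares
T,S=pickle.load(open("cams.pkl","rb"))
def adj(c,d):  # d: world shift of camera (m), rot
    c2=dict(c); Rm=R.from_rotvec(d[3:])*R.from_rotvec(c["rvec"]); c2["rvec"]=Rm.as_rotvec(); c2["tvec"]=R.from_rotvec(d[3:]).apply(c["tvec"])+d[:3]; return c2
def flat(p,pts):
    c,s=np.cos(p[2]),np.sin(p[2]); q=np.array(pts)/1000.
    return np.c_[p[0]+c*q[:,0]-s*q[:,1],p[1]+s*q[:,0]+c*q[:,1],q[:,2]]
h=.4
crT=([(60,25,41),(60,-25,41),(-60,-25,41),(-60,25,41)],np.array([(271.5,183),(290,178.5),(301.5,221.5),(282.5,226)])-h)
crS=([(-60,-25,41),(-60,25,41),(60,25,41),(60,-25,5),(60,25,5)],np.array([(202.5,197),(217.5,189.5),(238,220),(224,233.5),(240,226)])-h)
tr=[(180,150,20),(180,-150,20),(-180,-150,20),(-180,150,20)]
trT=np.array([(224.2,108.7),(331,113),(328.7,242.5),(219,239.2)]); trS=np.array([(313,276.7),(194.2,305.5),(173.7,193.7),(273.7,173.2)])
pT=np.array([(99,134.5),(147,133.5),(153.5,192.5),(109,194),(126,164)])-h
pS=np.array([(412,196),(371.5,208.5),(343,187.5),(380,177),(376.5,187.7)])-h
def studframe(p): # x,y,yaw,sy,d
    return np.array([p[0],p[1],.075]), (R.from_euler('z',p[2])*R.from_euler('y',-.5))
def pan(p):
    o,Rm=studframe(p)
    L=np.array([(80+p[5],58,0),(80+p[5],-58,0),(-80+p[5],-58,0),(-80+p[5],58,0),(0,0,12)])/1000+np.array([0,0,p[3]])
    return o+Rm.apply(L)
def res(v,extra=None):
    Tc,Sc=adj(T,v[:6]),adj(S,v[6:12]); cr,ty,sd=v[12:15],v[15:18],v[18:24]
    r=np.concatenate([(proj(Tc,flat(cr,crT[0]))-crT[1]).ravel(),(proj(Sc,flat(cr,crS[0]))-crS[1]).ravel(),
     (proj(Tc,flat(ty,tr))-trT).ravel(),(proj(Sc,flat(ty,tr))-trS).ravel(),
     (proj(Tc,pan(sd))-pT).ravel(),(proj(Sc,pan(sd))-pS).ravel()])/.5
    pr=np.r_[v[:3]/.002,v[3:6]/.002,v[6:9]/.002,v[9:12]/.002,sd[3]/.0026]
    if extra is not None: r=np.r_[r,extra(Tc,Sc)]
    return np.r_[r,pr]
v0=np.r_[np.zeros(12),.489,-.241,.23,.5,-.2,0,.588,.171,0,0,0,0]
if __name__=="__main__":
    f=least_squares(res,v0,x_scale=np.r_[np.full(24,.01)[:23],1]); v=f.x; print(2*f.cost,len(f.fun)-24); np.set_printoptions(suppress=True)
    print(np.round(v*1000,1)); print(np.round(f.fun,1)); 
    C=np.linalg.pinv(f.jac.T@f.jac); print("sd",np.round(1000*np.sqrt(np.diag(C))[12:],2))
    np.save("v.npy",v)
E
python3 bundle.py
```

```text
94.45118674916388 43
[   -0.1    -0.6     2.8    -0.3    -0.8    -0.1    -0.2     2.2     3.9
    -3.     -0.      0.    486.8  -241.9   232.9   563.9  -215.7   -51.9
   593.5   169.8     6.     -0.6     0.  -5207.7]
[ 1.2  0.2  0.3  0.1  0.3  1.2  2.   1.6  0.3  0.   2.   0.5  2.7 -1.9
 -0.2  2.4 -0.1  1.5 -2.3 -1.7  0.  -1.2 -0.   0.4 -2.9 -0.4  0.2 -0.6
 -2.3  1.6 -2.  -1.8 -1.8 -2.   0.5 -0.1 -1.1  0.4  0.7  0.1  1.5 -1.
 -0.1  0.4  0.3  0.5  0.2 -1.6  0.8 -0.9 -0.4  0.5  0.4  0.6 -0.  -0.3
  1.4 -0.1 -0.4 -0.  -0.1  1.1  1.9 -1.5 -0.   0.  -0.2]
sd [   2.09    2.11    7.37    2.07    2.12    2.53    2.47    2.25    5.54
    1.62    0.   1251.81]
```

```bash
cat >> h.py <<'E'
def Rst(p,th=0.5): # tool rotation for cradle yaw p, pitch th
    C=(R.from_euler('z',p)*R.from_euler('y',-th)).as_matrix()
    return np.stack([-C[:,0],-C[:,2],-C[:,1]],1)
def togo(P,Rm):
    s=monitor.read_state(); R0=R.from_rotvec(s["orientation"]).as_matrix()
    print("t",round(s["t"],2),"pos",np.round(s["tool_pos"]*1000,1),"F",np.round(s["force"],1),"open",round(s["opening"]*1000,1))
    print("shift",np.round(R0.T@(np.array(P)-s["tool_pos"])*1000,1),"turn",np.round(R.from_matrix(R0.T@Rm).as_rotvec(),4))
E
python3 - <<'E'
from h import *
togo((.4868,-.2419,.15),Rst(.233,0))
E
python3 -m inch '[[[-42,0,-25.5,0,0,0],[-42,0,-25.5,0,0,0],[-42,0,-25.5,0,0,0],[-42,0,-25.5,0,0,0],[-42,0,-25.5,0,0,0],[-42,0,-25.5,0,0,0],[-42,0,-25.5,0,0,0],[-42,0,-25.5,0,0,0]]]' 93
```

```text
t 0.2 pos [ 133.7 -584.6  226. ] F [ 0.2  0.  -0.1] open 93.2
shift [-420.6   76.3 -255.2] turn [ 0.0012 -0.0082 -0.0001]
t: 1.2
tool_pos: [0.4168, -0.3098, 0.2266]
orientation: [-0.237, 2.102, -2.103]
force: [-0.3, -0.9, -0.3]
opening: 0.0929
```

```bash
python3 - <<'E'
from h import *
togo((.4868,-.2419,.15),Rst(.233,0))
E
```

```text
t 1.2 pos [ 416.8 -309.8  226.6] F [-0.3 -0.9 -0.3] open 92.9
shift [-83.4  76.6 -50.6] turn [-0.0001 -0.0082 -0.    ]
```

```bash
python3 -m inch '[[[-42,10,-25.5,0,-0.008,0],[-41,30,-25,0,0,0],[0,36,0,0,0,0],[0,0,0,0,0,0]]]' 
python3 - <<'E'
from h import *
togo((.4868,-.2419,.022),Rst(.233,0))
T=cam("top");S=cam("scene")
crop(T["image"],240,140,340,240,6,"pics/t1.png");crop(S["image"],165,120,275,240,5,"pics/s1.png")
E
```

```text
t: 1.7
tool_pos: [0.4832, -0.2412, 0.1472]
orientation: [-0.253, 2.104, -2.095]
force: [-0.0, -0.2, 0.4]
opening: 0.093
t 1.7 pos [ 483.2 -241.2  147.2] F [-0.  -0.2  0.4] open 93.0
shift [ -3.9 125.1   2.1] turn [0.0049 0.0011 0.005 ]
```

View pics/t1.png

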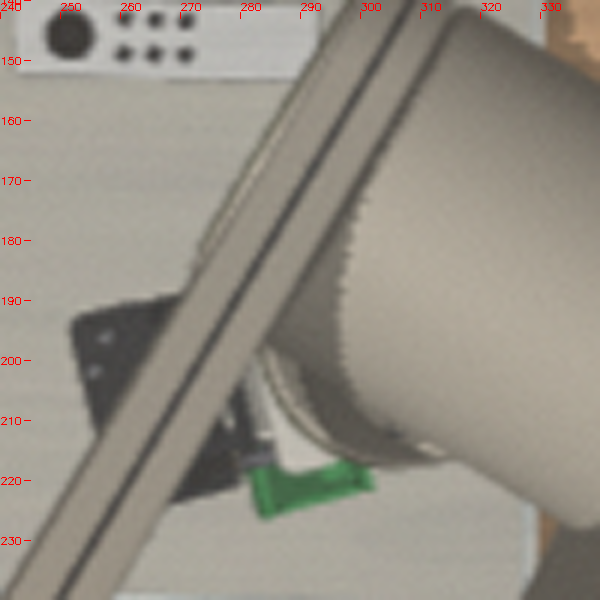

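View pics/s1.png

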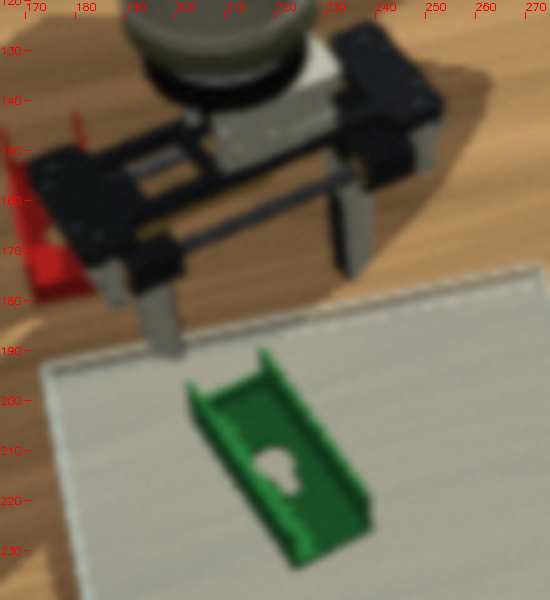

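```bash
python3 - <<'E'
from h import *
from bundle import adj,T,S
v=np.load("v.npy")
s=monitor.read_state(); Rm=R.from_rotvec(s["orientation"]).as_matrix(); p=s["tool_pos"]
for n,c in(("raw",S),("adj",adj(S,v[6:12]))):
    for L in ((-7.5,8,46.5),(-7.5,8,58),(-7.5,8,-46.5),(-7.5,8,-58),(-7.5,8,0)): print(n,L,proj(c,[p+Rm@(np.array(L)/1000)]).round(1))
E
```

```text
raw (-7.5, 8, 46.5) [[201.1 189.9]]
raw (-7.5, 8, 58) [[197.  191.7]]
raw (-7.5, 8, -46.5) [[233.6 175.2]]
raw (-7.5, 8, -58) [[237.5 173.5]]
raw (-7.5, 8, 0) [[217.6 182.4]]
adj (-7.5, 8, 46.5) [[201.2 192. ]]
adj (-7.5, 8, 58) [[197.1 193.9]]
adj (-7.5, 8, -46.5) [[233.6 177.4]]
adj (-7.5, 8, -58) [[237.5 175.7]]
adj (-7.5, 8, 0) [[217.6 184.6]]
```

```bash
python3 -m inch '[[[-2,25,1,0,0,0],[-1,35,0.5,0,0,0],[0,25,0,0,0,0],[0,0,0,0,0,0],[0,0,0,0,0,0]]]' 
python3 - <<'E'
from h import *
togo((.4868,-.2419,.022),Rst(.233,0))
E
```

```text
t: 2.42
tool_pos: [0.4896, -0.2452, 0.0681]
orientation: [-0.242, 2.095, -2.099]
force: [0.8, -0.7, 0.5]
opening: 0.0932
t 2.42 pos [ 489.6 -245.2   68.1] F [ 0.8 -0.7  0.5] open 93.2
shift [ 2.1 46.1 -3.9] turn [-0.0023 -0.001  -0.0022]
```

```bash
python3 -m inch '[[[1,12,-2,0,0,0],[0,12,0,0,0,0],[0,0,0,0,0,0],[0,0,0,0,0,0]]]' 
python3 - <<'E'
from h import *
togo((.4868,-.2419,.022),Rst(.233,0))
S=cam("scene")
crop(S["image"],165,140,275,250,5,"pics/s2.png")
E
```

```text
t: 2.92
tool_pos: [0.487, -0.2421, 0.0415]
orientation: [-0.246, 2.098, -2.098]
force: [0.9, -0.6, -0.2]
opening: 0.0927
t 2.92 pos [ 487.  -242.1   41.5] F [ 0.9 -0.6 -0.2] open 92.7
shift [ 0.1 19.5 -0.2] turn [ 0.0003 -0.0001  0.0003]
```

View pics/s2.png

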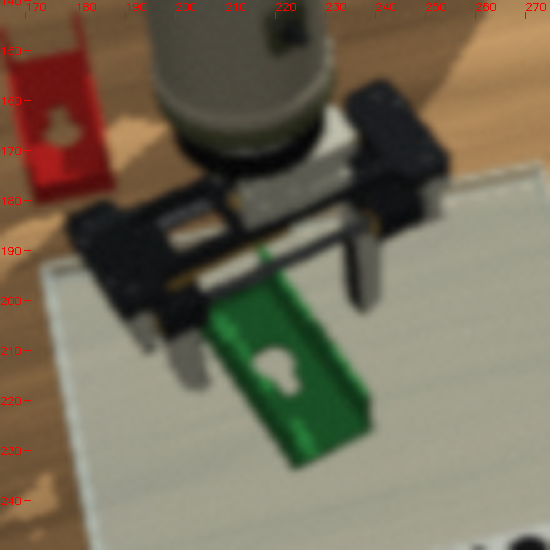

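The fingers straddle the cradle (tips at about (204,217) and (237,201)) either side of its walls. I go down and close.

```bash
python3 -m inch '[[[0,10,0,0,0,0],[0,9.5,0,0,0,0],[0,0,0,0,0,0],[0,0,0,0,0,0]]]' 
python3 - <<'E'
from h import *
togo((.4868,-.2419,.022),Rst(.233,0))
S=cam("scene")
crop(S["image"],165,140,275,250,5,"pics/s3.png")
E
python3 -m inch '[[[0,0,0,0,0,0],[0,0,0,0,0,0],[0,0,0,0,0,0],[0,0,0,0,0,0],[0,0,0,0,0,0],[0,0,0,0,0,0]]]' 40 30
```

```text
t: 3.48
tool_pos: [0.487, -0.2421, 0.022]
orientation: [-0.246, 2.098, -2.098]
force: [-0.8, -0.1, -0.0]
opening: 0.0932
t 3.48 pos [ 487.  -242.1   22. ] F [-0.8 -0.1 -0. ] open 93.2
shift [ 0.1 -0.  -0.3] turn [ 0.0002 -0.0002  0.0003]
t: 4.28
tool_pos: [0.4871, -0.2423, 0.0222]
orientation: [-0.245, 2.098, -2.098]
force: [-1.1, -0.2, 0.3]
opening: 0.0496
```

View pics/s3.png

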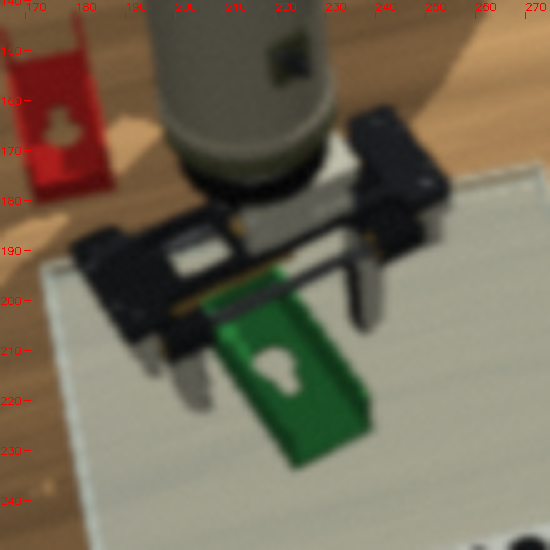

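Opening 49.6 mm matches the 50 mm width, so it is gripped. Lift.

```bash
python3 -m inch '[[[0,-10,0,0,0,0],[0,-25,0,0,0,0],[0,-40,0,0,0,0],[0,-45,0,0,0,0],[0,-40,0,0,0,0],[0,-20,0,0,0,0],[0,0,0,0,0,0],[0,0,0,0,0,0]]]' 
python3 - <<'E'
from h import *
from bundle import studframe
v=np.load("v.npy"); sd=v[18:24]; o,Rs=studframe(sd)
P=o+Rs.apply([.008,0,.018+sd[3]+.06]); print(P)
togo(P,Rst(sd[2]))
T=cam("top");S=cam("scene")
crop(S["image"],150,90,290,230,5,"pics/s4.png");crop(T["image"],240,120,360,250,5,"pics/t4.png")
E
```

```text
t: 5.28
tool_pos: [0.4862, -0.2416, 0.2]
orientation: [-0.248, 2.101, -2.097]
force: [-0.0, 0.5, -1.9]
opening: 0.0498
[0.56343439 0.16958365 0.14676027]
t 5.28 pos [ 486.2 -241.6  200. ] F [-0.   0.5 -1.9] open 49.8
shift [-170.2   53.7 -382.2] turn [0.0586 0.2216 0.5002]
```

View pics/s4.png

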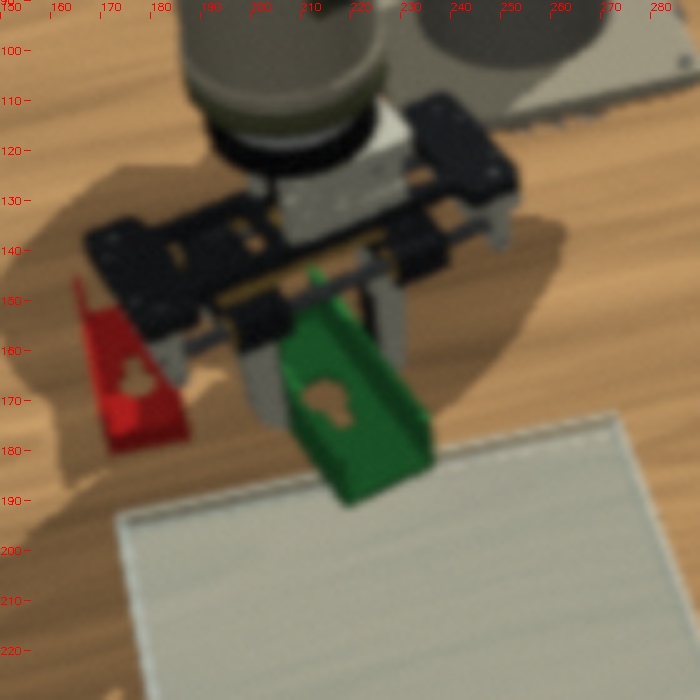

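View pics/t4.png

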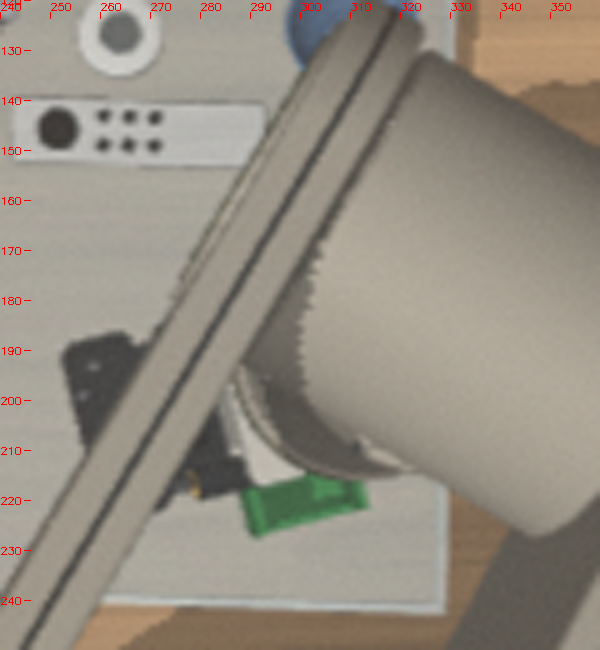

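```bash
cat > b2.py <<'E'
from bundle import *
def toolcr(pos,ori,dx,pts,dz=0.0):
    Rm=R.from_rotvec(ori).as_matrix(); C=np.stack([-Rm[:,0],-Rm[:,2],-Rm[:,1]],1)
    q=np.array(pts)/1000.+np.array([dx,0,-.0172+dz])   # pts with z from underside
    return np.asarray(pos)+q@C.T
P1=((.4871,-.2423,.0222),(-.2455,2.098,-2.098)); P2=((.4862,-.2416,.2),(-.248,2.101,-2.097))
s2=np.array([(236,173.6),(236,182.6),(219.2,190.6)]); m2=[(60,25,36),(60,25,0),(60,-25,0)]
t2=np.array([(291,227),(312.8,220.6)]); mt2=[(-60,25,36),(-60,-25,36)]
up=lambda m:[(a,b,c-5) for a,b,c in m]
def res2(w):
    v=w[:24].copy(); dx=w[24]; Tc,Sc=adj(T,v[:6]),adj(S,v[6:12])
    e=np.concatenate([(proj(Tc,toolcr(*P1,dx,up(crT[0])))-crT[1]).ravel(),(proj(Sc,toolcr(*P1,dx,up(crS[0])))-crS[1]).ravel(),
      (proj(Sc,toolcr(*P2,dx,m2))-s2).ravel(),(proj(Tc,toolcr(*P2,dx,mt2))-t2).ravel()])/.5
    r=res(v); return np.r_[r[18:],e,v[12:15]-v0[12:15]]
if __name__=="__main__":
    np.set_printoptions(suppress=True)
    f=least_squares(res2,np.r_[v0,0],x_scale=np.r_[np.full(23,.01),1,.01]); w=f.x
    print(2*f.cost,len(f.fun)); print(np.round(w*1000,1)); print(np.round(f.fun[-31:],1))
    C=np.linalg.pinv(f.jac.T@f.jac); print("sd",np.round(1000*np.sqrt(np.diag(C))[18:],2)); np.save("w.npy",w)
E
python3 b2.py
```

```text
118.79513002652037 80
[   -0.9    -1.      3.     -1.     -0.9    -0.3     0.4     0.5     3.6
    -3.4    -0.1     0.4   489.   -241.    230.    564.6  -216.6   -51.8
   593.6   169.      6.1    -1.5  9072.6 -5279.8     0.1]
[ 0.8  0.1 -0.1 -0.  -0.1  1.1  1.6  1.4  0.5 -0.7  2.2 -0.1  3.  -2.6
  0.   1.8  0.2  0.9 -0.4  0.2  1.1  2.  -1.7  2.7  0.4  0.1  0.9  1.5
  0.  -0.   0. ]
sd [   2.42    0.96    5.52    1.58    0.   1252.05    1.98]
```

```bash
python3 -m inch '[[[-10,0,-23,0,0,0],[-19,0,-43,0,0,0],[-23,0,-52,0,0,0],[-24,0,-54,0,0,0],[-24,0,-54,0,0,0],[-24,0,-54,0,0,0],[-23,0,-52,0,0,0],[-16,0,-35,0,0,0]]]'
python3 -m inch '[[[-7,0,-15,0.0117,0.0443,0.1],[0,0,0,0.0117,0.0443,0.1],[0,0,0,0.0117,0.0443,0.1],[0,0,0,0.0117,0.0443,0.1],[0,0,0,0.0117,0.0443,0.1],[0,0,0,0,0,0],[0,0,0,0,0,0]]]'
python3 - <<'E'
from h import *
from bundle import studframe
w=np.load("w.npy"); sd=w[18:24]; o,Rs=studframe(sd)
P=o+Rs.apply([.008,0,.0172+sd[3]+.04]); print(P)
togo(P,Rst(sd[2]))
E
```

```text
t: 6.38
tool_pos: [0.5602, 0.1551, 0.2003]
orientation: [-0.25, 2.098, -2.098]
force: [0.4, -0.8, -1.4]
opening: 0.0496
t: 7.25
tool_pos: [0.5643, 0.1688, 0.2019]
orientation: [0.488, 1.938, -1.939]
force: [0.1, -0.3, -0.7]
opening: 0.0499
[0.57394126 0.16892648 0.12774807]
t 7.25 pos [564.3 168.8 201.9] F [ 0.1 -0.3 -0.7] open 49.9
shift [27.1 69.7 -0.3] turn [-0.0013  0.002  -0.0002]
```

```bash
python3 -m inch '[[[7,15,0,0,0,0],[10,25,0,0,0,0],[10,25,0,0,0,0],[0,5,0,0,0,0],[0,0,0,0,0,0],[0,0,0,0,0,0],[0,0,0,0,0,0]]]'
python3 - <<'E'
from h import *
from bundle import studframe
w=np.load("w.npy"); sd=w[18:24]; o,Rs=studframe(sd)
P=o+Rs.apply([.008,0,.0172+sd[3]+.04])
togo(P,Rst(sd[2]))
T=cam("top");S=cam("scene")
crop(S["image"],320,105,440,225,5,"pics/s5.png");crop(T["image"],85,100,205,220,5,"pics/t5.png")
E
```

```text
t: 8.12
tool_pos: [0.5751, 0.1689, 0.1292]
orientation: [0.493, 1.937, -1.936]
force: [-0.4, 0.3, -1.5]
opening: 0.05
t 8.12 pos [575.1 168.9 129.2] F [-0.4  0.3 -1.5] open 50.0
shift [ 1.7  0.7 -0. ] turn [-0.0009  0.0006 -0.0042]
```

View pics/s5.png

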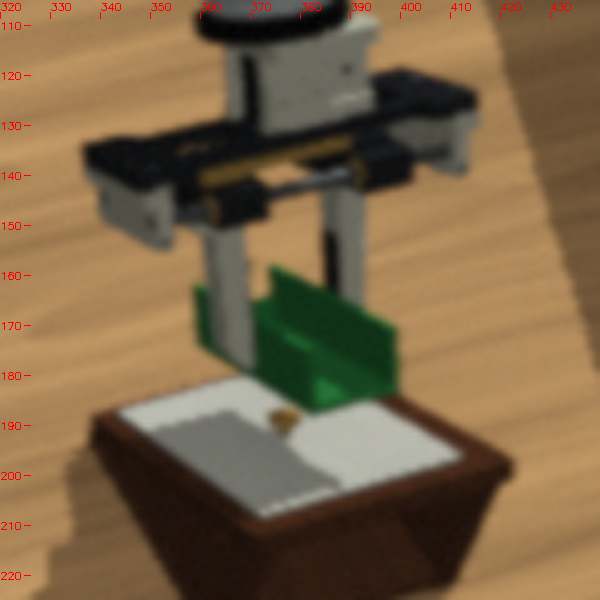

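View pics/t5.png

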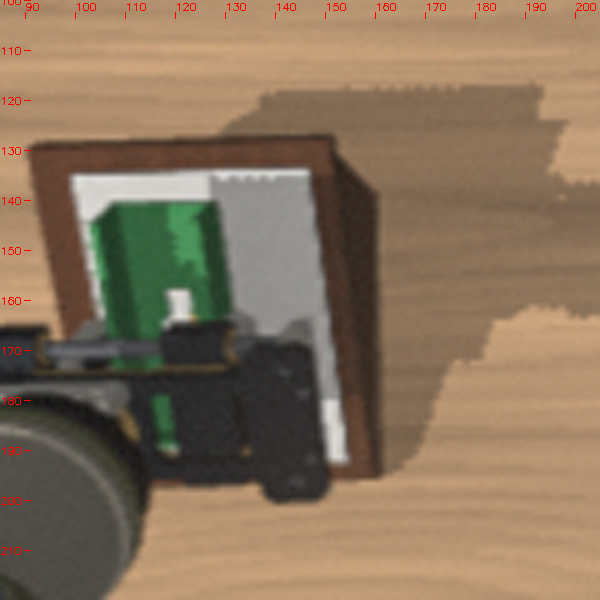

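```bash
cat > ov.py <<'E'
from b2 import *
import sys
def over(tag,which=("top","scene"),boxes={"top":(80,100,200,220),"scene":(320,105,440,225)},f=5):
    w=np.load("w.npy"); st=monitor.read_state()
    for n in which:
        c=cam(n); x0,y0,x1,y1=boxes[n]; im=cv2.resize(c["image"][y0:y1,x0:x1],None,fx=f,fy=f,interpolation=cv2.INTER_CUBIC)
        cc=adj(c,w[:6] if n=="top" else w[6:12])
        def L(P,col,closed=True):
            q=((proj(cc,P)+.5-[x0,y0])*f).astype(np.int32); cv2.polylines(im,[q.reshape(-1,1,2)],closed,col,1,cv2.LINE_AA)
        tc=lambda m:toolcr(st["tool_pos"],st["orientation"],w[24],m)
        for y in(25,-25): L(tc([(60,y,0),(60,y,36),(-60,y,36),(-60,y,0)]),(0,255,255))
        L(tc([(4,5.5,0),(17,5.5,0),(17,-5.5,0),(4,-5.5,0),(4,-11,0),(-20,-11,0),(-20,11,0),(4,11,0)]),(0,0,255))
        o,Rs=studframe(w[18:24]); a=np.linspace(0,6.28,24)
        L(o+Rs.apply(np.c_[9*np.cos(a),9*np.sin(a),12+0*a]/1000+[0,0,w[21]]),(255,0,0))
        L(pan(w[18:24])[:4],(255,0,255))
        cv2.imwrite(f"pics/{n}_{tag}.png",im)
E
python3 -c "
from ov import *
over('o1')"
```

```text
(no output)
```

View pics/top_o1.png

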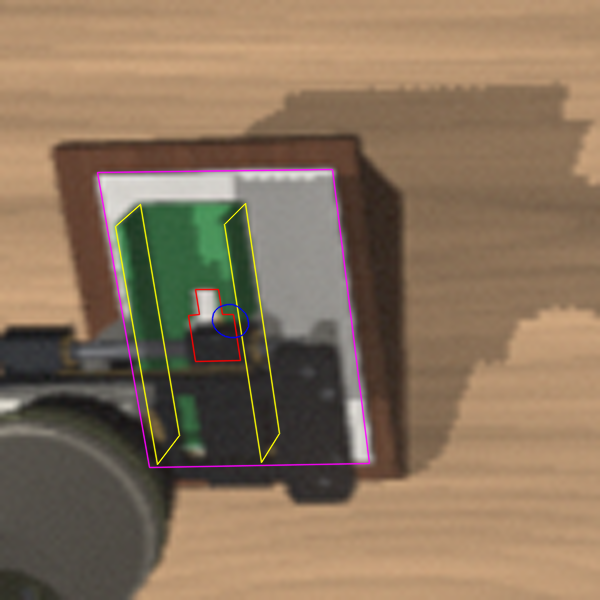

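View pics/scene_o1.png

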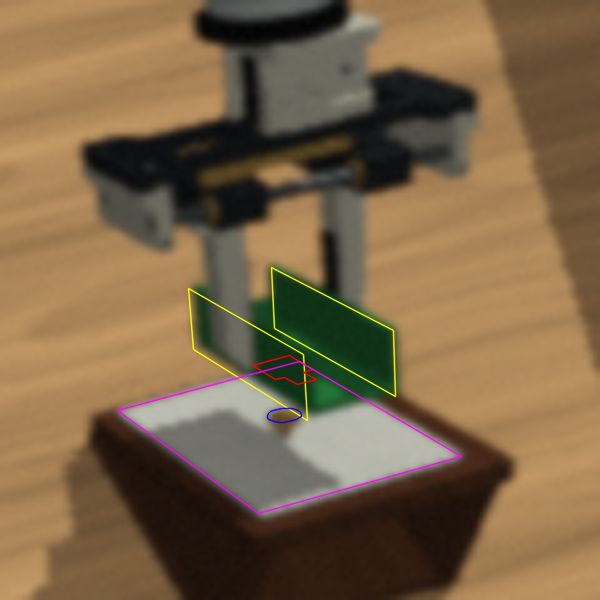

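```bash
python3 - <<'E'
from h import *
T=cam("top");S=cam("scene")
crop(T["image"],90,130,150,180,13,"pics/t6.png");crop(S["image"],350,150,410,200,13,"pics/s6.png")
s=monitor.read_state(); print(s["tool_pos"],s["orientation"])
E
```

```text
[0.57442973 0.16874501 0.1280514 ] [ 0.49107322  1.93737599 -1.93723476]
```

View pics/t6.png

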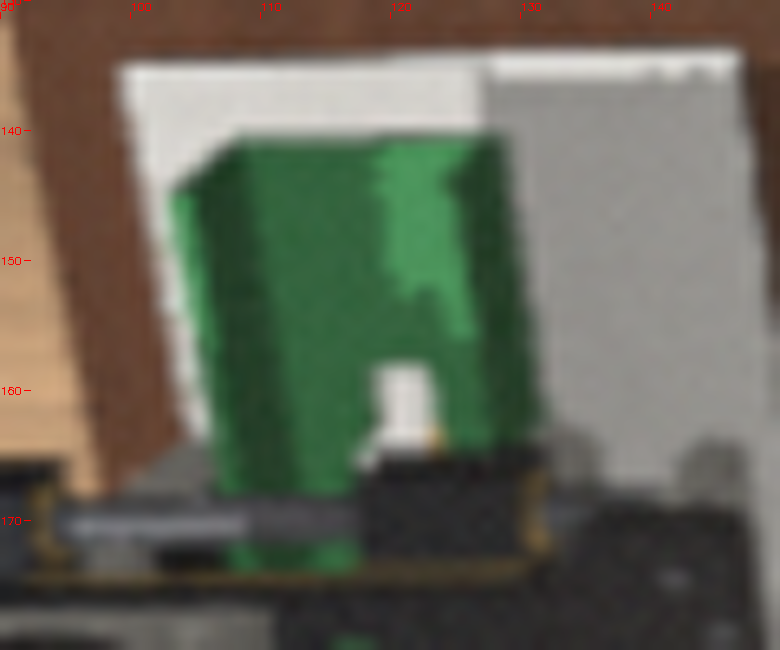

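View pics/s6.png

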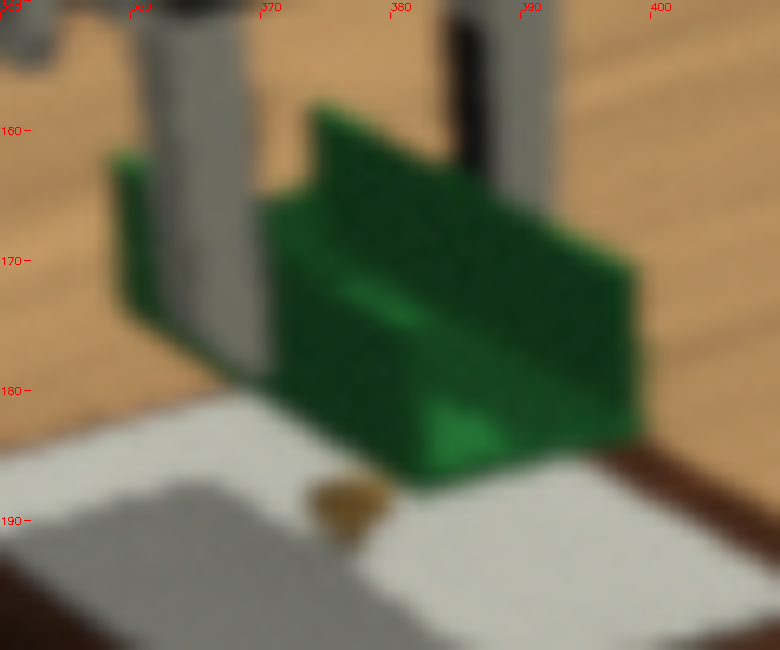

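```bash
cat > b3.py <<'E'
from b2 import *
P3=((.57443,.16875,.12805),(.49107,1.93738,-1.93723))
t3=np.array([(102.85,144),(107.7,140.3),(128.4,140.3),(120.5,157.4)]); mt3=[(60,25,36),(60,25,0),(60,-25,0),(17,0,0)]
s3=np.array([(398.2,169.9),(398.8,182.8),(381.9,187.4),(359.2,161.3),(374.3,157.3)]); ms3=[(60,25,36),(60,25,0),(60,-25,0),(-60,-25,36),(-60,25,36)]
def res3(w):
    Tc,Sc=adj(T,w[:6]),adj(S,w[6:12])
    return np.r_[res2(w),np.concatenate([(proj(Tc,toolcr(*P3,w[24],mt3))-t3).ravel(),(proj(Sc,toolcr(*P3,w[24],ms3))-s3).ravel()])/.5]
np.set_printoptions(suppress=True)
f=least_squares(res3,np.load("w.npy"),x_scale=np.r_[np.full(23,.01),1,.01]); w=f.x
print(2*f.cost,len(f.fun)); print(np.round(w*1000,1)); print(np.round(f.fun[-18:],1))
J=f.jac; C=np.linalg.pinv(J.T@J); print("sd",np.round(1000*np.sqrt(np.diag(C))[18:],2), "x-dx",1000*np.sqrt(C[18,18]+C[24,24]-2*C[18,24]) ); np.save("w.npy",w)
sd=w[18:24]; o,Rs=studframe(sd)
P=o+Rs.apply([.008-w[24],0,.0172+sd[3]+.020]); print(P)
togo(P,Rst(sd[2]))
E
python3 b3.py
```

```text
148.06544923559426 98
[   -0.4    -0.1     1.7    -2.     -1.2     0.4    -0.4    -0.6     1.8
    -2.5     0.1    -0.9   489.   -241.    230.    566.7  -216.5   -52.
   594.9   168.9     6.3    -3.  36472.1 -5443.1     2.5]
[-0.8  1.4 -0.5  0.1  0.4 -0.6  0.5 -0.2  0.5  0.2  0.4  0.9 -1.2  1.4
 -3.5  0.7 -0.7  0.2]
sd [   2.13    0.71    5.43    1.43     nan 1249.48    1.56] x-dx 1.4548039393689332
[0.58329973 0.16885472 0.10766642]
t 8.43 pos [574.4 168.7 128.1] F [ 0.3  0.4 -0.4] open 49.8
shift [ 2.  22.1 -0.1] turn [-0.0014  0.0007 -0.0027]b3.py:11: RuntimeWarning: invalid value encountered in sqrt
  J=f.jac; C=np.linalg.pinv(J.T@J); print("sd",np.round(1000*np.sqrt(np.diag(C))[18:],2), "x-dx",1000*np.sqrt(C[18,18]+C[24,24]-2*C[18,24]) ); np.save("w.npy",w)
```

Overlay agrees with the pictures to about 1 px (stud at y≈169 mm, keyhole end at top (120.5,157.4), stud head at scene (376.5,187.8)). I approach to about 8 mm above the head.

```bash
python3 -m inch '[[[1,8,0,0,0,-0.002],[1,8,0,0,0,0],[0,6,0,0,0,0],[0,0,0,0,0,0],[0,0,0,0,0,0],[0,0,0,0,0,0]]]'
cat > chk.py <<'E'
from b2 import *
w=np.load("w.npy"); sd=w[18:24]; o,Rs=studframe(sd)
def chk(x=.008,z=.02,y=0):
    s=monitor.read_state(); Rm=R.from_rotvec(s["orientation"]).as_matrix()
    P=o+Rs.apply([x-w[24],y,.0172+sd[3]+z]); togo(P,Rst(sd[2]))
    L=Rs.inv().apply(s["tool_pos"]-o)*1000; print("cradle in stud frame (est) x %.1f y %.1f  underside above panel est %.1f"%(L[0]+w[24]*1000,L[1],L[2]-17.2-sd[3]*1000),"F stud frame",np.round(Rs.inv().apply(s["force"]),1),"M tool",np.round(Rm.T@s["wrist_torque"],2))
if __name__=="__main__": chk()
E
python3 chk.py
python3 -c "
from ov import *
over('o2')"
```

```text
t: 9.18
tool_pos: [0.5834, 0.1688, 0.1079]
orientation: [0.489, 1.939, -1.938]
force: [0.7, -0.5, -1.8]
opening: 0.0497
t 9.18 pos [583.4 168.8 107.9] F [ 0.7 -0.5 -1.8] open 49.7
shift [ 0.2  0.2 -0.1] turn [-0.0014  0.0006 -0.0008]
cradle in stud frame (est) x 8.2 y -0.1  underside above panel est 20.2 F stud frame [-0.2 -0.5 -2. ] M tool [-0.04  0.05 -0.4 ]
```

View pics/top_o2.png

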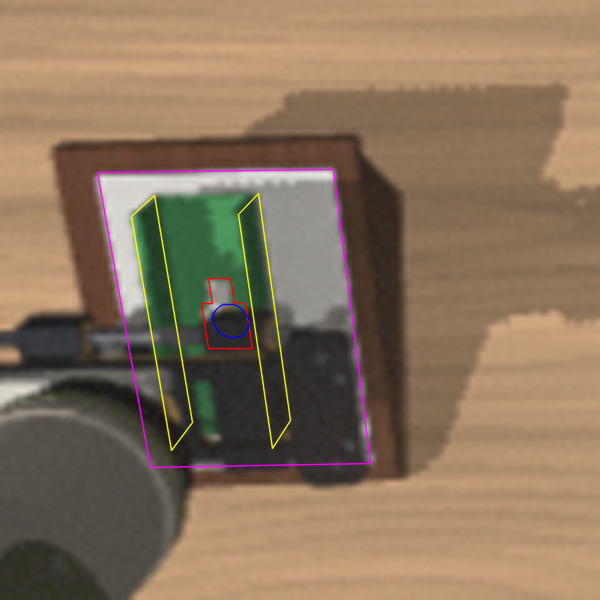

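View pics/scene_o2.png

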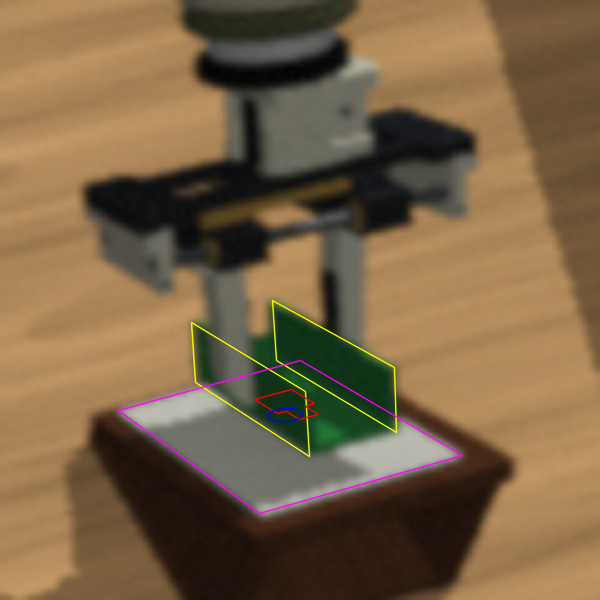

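```bash
python3 -m inch '[[[0,1.5,0,0,0,0],[0,1.5,0,0,0,0],[0,1,0,0,0,0],[0,0,0,0,0,0]]]' >/dev/null; python3 chk.py
python3 -m inch '[[[0,1.2,0,0,0,0],[0,1.2,0,0,0,0],[0,0,0,0,0,0]]]' >/dev/null; python3 chk.py
```

```text
t 9.78 pos [585.1 168.7 103.8] F [-0.1 -0.3 -1.7] open 50.0
shift [-0.3 -4.2 -0.2] turn [-0.0016  0.0007 -0.0001]
cradle in stud frame (est) x 7.7 y -0.2  underside above panel est 15.8 F stud frame [-0.9 -0.3 -1.5] M tool [-0.05 -0.   -0.4 ]
t 10.15 pos [586.2 168.7 101.8] F [-0.5 -0.2 -1.9] open 50.1
shift [-0.3 -6.6 -0.2] turn [-0.0016  0.0006 -0.0001]
cradle in stud frame (est) x 7.7 y -0.2  underside above panel est 13.4 F stud frame [-1.3 -0.2 -1.4] M tool [-0.05 -0.02 -0.4 ]
```

```bash
python3 -m inch '[[[0,1,0,0,0,0],[0,1,0,0,0,0],[0,0,0,0,0,0]]]' >/dev/null; python3 chk.py | sed -n '1p;3p'
python3 -m inch '[[[0,1,0,0,0,0],[0,0.5,0,0,0,0],[0,0,0,0,0,0]]]' >/dev/null; python3 chk.py| sed -n '1p;3p'
```

```text
t 10.53 pos [587.2 168.7 100. ] F [ 0.2 -0.  -0.8] open 50.0
cradle in stud frame (est) x 7.7 y -0.2  underside above panel est 11.4 F stud frame [-0.2 -0.  -0.8] M tool [ 0.03  0.03 -0.37]
t 10.9 pos [587.9 168.7  98.8] F [-0.1 -0.9 -1.5] open 50.1
cradle in stud frame (est) x 7.8 y -0.2  underside above panel est 10.0 F stud frame [-0.8 -0.9 -1.2] M tool [-0.03  0.   -0.36]
```

```bash
python3 -m inch '[[[0,1,0,0,0,0],[0,0.5,0,0,0,0],[0,0,0,0,0,0]]]' >/dev/null; python3 chk.py | sed -n '1p;3p'
python3 -m inch '[[[0,1,0,0,0,0],[0,0.5,0,0,0,0],[0,0,0,0,0,0]]]' >/dev/null; python3 chk.py| sed -n '1p;3p'
```

```text
t 11.28 pos [588.6 168.7  97.5] F [ 0.6 -0.5 -1.3] open 49.7
cradle in stud frame (est) x 7.8 y -0.2  underside above panel est 8.5 F stud frame [-0.1 -0.5 -1.5] M tool [ 0.01  0.   -0.32]
t 11.65 pos [589.3 168.7  96.1] F [-0.8  0.4 -2.2] open 50.0
cradle in stud frame (est) x 7.8 y -0.2  underside above panel est 7.0 F stud frame [-1.8  0.4 -1.6] M tool [ 0.04 -0.02 -0.31]
```

```bash
python3 -m inch '[[[0,1,0,0,0,0],[0,0.5,0,0,0,0],[0,0,0,0,0,0]]]' >/dev/null; python3 chk.py | sed -n '1p;3p'
```

```text
t 12.03 pos [590.1 168.7  94.8] F [ 0.4 -0.3 -1.2] open 50.0
cradle in stud frame (est) x 7.8 y -0.2  underside above panel est 5.5 F stud frame [-0.3 -0.3 -1.3] M tool [-0.1   0.03 -0.32]
```

No contact although the underside is well below the height of the head's top, so the head is inside the entry hole. I continue to the panel.

```bash
python3 -m inch '[[[0,1,0,0,0,0],[0,0.5,0,0,0,0],[0,0,0,0,0,0]]]' >/dev/null; python3 chk.py | sed -n '1p;3p'
python3 -m inch '[[[0,1,0,0,0,0],[0,0.5,0,0,0,0],[0,0,0,0,0,0]]]' >/dev/null; python3 chk.py | sed -n '1p;3p'
```

```text
t 12.4 pos [590.8 168.7  93.5] F [ 0.8  0.5 -1.2] open 49.5
cradle in stud frame (est) x 7.8 y -0.2  underside above panel est 4.0 F stud frame [ 0.1  0.5 -1.4] M tool [ 0.03 -0.01 -0.31]
t 12.78 pos [591.5 168.7  92.2] F [ 0.7  0.9 -2. ] open 49.7
cradle in stud frame (est) x 7.8 y -0.2  underside above panel est 2.5 F stud frame [-0.3  0.9 -2.1] M tool [-0.03 -0.   -0.35]
```

```bash
python3 -m inch '[[[0,0.7,0,0,0,0],[0,0,0,0,0,0]]]' >/dev/null; python3 chk.py | sed -n '1p;3p'
python3 -m inch '[[[0,0.7,0,0,0,0],[0,0,0,0,0,0]]]' >/dev/null; python3 chk.py | sed -n '1p;3p'
```

```text
t 13.03 pos [591.9 168.7  91.6] F [ 0.7  0.5 -0.5] open 49.6
cradle in stud frame (est) x 7.8 y -0.2  underside above panel est 1.8 F stud frame [ 0.4  0.5 -0.8] M tool [ 0.02 -0.04 -0.36]
t 13.28 pos [592.2 168.7  91. ] F [-0.5 -0.2 -1.7] open 49.6
cradle in stud frame (est) x 7.8 y -0.2  underside above panel est 1.1 F stud frame [-1.3 -0.2 -1.3] M tool [-0.01  0.02 -0.35]
```

```bash
python3 -m inch '[[[0,0.7,0,0,0,0],[0,0,0,0,0,0]]]' >/dev/null; python3 chk.py | sed -n '1p;3p'
python3 -m inch '[[[0,0.7,0,0,0,0],[0,0,0,0,0,0]]]' >/dev/null; python3 chk.py | sed -n '1p;3p'
```

```text
t 13.53 pos [592.5 168.7  90.4] F [-0.7  0.6 -1.1] open 49.5
cradle in stud frame (est) x 7.8 y -0.2  underside above panel est 0.4 F stud frame [-1.2  0.6 -0.6] M tool [-0.    0.04 -0.34]
t 13.78 pos [592.7 168.7  90.2] F [-7.7 -1.7  6.6] open 49.9
cradle in stud frame (est) x 7.9 y -0.2  underside above panel est 0.1 F stud frame [-3.6 -1.7  9.5] M tool [ 0.07  0.05 -0.93]
```

```bash
python3 -m inch '[[[0,0.6,0,0,0,0],[0,0,0,0,0,0]]]' >/dev/null; python3 chk.py | sed -n '1p;3p'
```

```text
t 14.03 pos [592.8 168.7  90.1] F [-15.9  -4.6  14. ] open 50.2
cradle in stud frame (est) x 8.0 y -0.2  underside above panel est 0.0 F stud frame [-7.2 -4.5 19.9] M tool [ 0.14 -0.01 -1.57]
```

Contact came at the estimated panel height (20 N). I back off a little and slide down the slope in light contact.

```bash
python3 -m inch '[[[0,-0.7,0,0,0,0],[0,-0.3,0,0,0,0],[0,0,0,0,0,0]]]' >/dev/null; python3 chk.py | sed -n '1,3p'
python3 -m inch '[[[1,0,0,0,0,0],[1,0,0,0,0,0],[1,0,0,0,0,0],[0,0,0,0,0,0]]]' >/dev/null; python3 chk.py | sed -n '1p;3p'
```

```text
t 14.4 pos [592.8 168.8  90.2] F [-2.   0.   0.9] open 49.7
shift [ -0.  -19.9  -0.1] turn [-0.0014  0.0006 -0.0006]
cradle in stud frame (est) x 8.0 y -0.1  underside above panel est 0.1 F stud frame [-1.3  0.   1.7] M tool [-0.06  0.05 -0.46]
t 14.9 pos [590.  168.7  88.7] F [-0.6  0.1  0.8] open 49.6
cradle in stud frame (est) x 4.8 y -0.2  underside above panel est 0.2 F stud frame [-0.2  0.1  1. ] M tool [-0.07  0.03 -0.24]
```

```bash
python3 -m inch '[[[1.5,0,0,0,0,0],[1.5,0,0,0,0,0],[0,0,0,0,0,0]]]' >/dev/null; python3 chk.py | sed -n '1p;3p'
python3 -m inch '[[[1.5,0,0,0,0,0],[1.5,0,0,0,0,0],[0,0,0,0,0,0]]]' >/dev/null; python3 chk.py | sed -n '1p;3p'
```

```text
t 15.28 pos [587.3 168.7  87.2] F [-2.2 -0.3  0.7] open 49.9
cradle in stud frame (est) x 1.7 y -0.2  underside above panel est 0.1 F stud frame [-1.6 -0.3  1.7] M tool [-0.07  0.07 -0.3 ]
t 15.65 pos [584.7 168.7  85.8] F [-1.1  0.1  1.4] open 50.0
cradle in stud frame (est) x -1.3 y -0.2  underside above panel est 0.1 F stud frame [-0.3  0.1  1.7] M tool [-0.08 -0.02 -0.31]
```

```bash
python3 -m inch '[[[1.5,0,0,0,0,0],[1.5,0,0,0,0,0],[0,0,0,0,0,0]]]' >/dev/null; python3 chk.py | sed -n '1p;3p'
python3 -m inch '[[[1.5,0,0,0,0,0],[1.5,0,0,0,0,0],[0,0,0,0,0,0]]]' >/dev/null; python3 chk.py | sed -n '1p;3p'
```

```text
t 16.02 pos [582.1 168.7  84.4] F [-2.  -0.2 -0.2] open 49.9
cradle in stud frame (est) x -4.2 y -0.2  underside above panel est 0.2 F stud frame [-1.8 -0.2  0.8] M tool [-0.09 -0.01 -0.29]
t 16.4 pos [579.4 168.7  82.9] F [-0.8 -0.5  1.2] open 49.8
cradle in stud frame (est) x -7.3 y -0.2  underside above panel est 0.1 F stud frame [-0.2 -0.5  1.4] M tool [-0.05  0.05 -0.29]
```

```bash
python3 -m inch '[[[1.5,0,0,0,0,0],[1.5,0,0,0,0,0],[0,0,0,0,0,0]]]' >/dev/null; python3 chk.py | sed -n '1p;3p'
python3 -m inch '[[[0.8,0,0,0,0,0],[0.8,0,0,0,0,0],[0,0,0,0,0,0]]]' >/dev/null; python3 chk.py | sed -n '1p;3p'
```

```text
t 16.77 pos [576.8 168.6  81.5] F [-0.9 -0.2  1.8] open 49.8
cradle in stud frame (est) x -10.3 y -0.2  underside above panel est 0.2 F stud frame [ 0.1 -0.2  2. ] M tool [-0.06  0.05 -0.23]
t 17.15 pos [575.5 168.6  80.7] F [ 0.2 -0.5  0.8] open 49.9
cradle in stud frame (est) x -11.8 y -0.2  underside above panel est 0.1 F stud frame [ 0.5 -0.5  0.6] M tool [-0.05  0.07 -0.2 ]
```

```bash
python3 -m inch '[[[0.7,0,0,0,0,0],[0,0,0,0,0,0]]]' >/dev/null; python3 chk.py | sed -n '1p;3p'
python3 -m inch '[[[0.7,0,0,0,0,0],[0,0,0,0,0,0]]]' >/dev/null; python3 chk.py | sed -n '1p;3p'
```

```text
t 17.4 pos [574.9 168.6  80.4] F [ 0.3 -0.1  1.5] open 49.9
cradle in stud frame (est) x -12.5 y -0.2  underside above panel est 0.1 F stud frame [ 1.  -0.1  1.1] M tool [-0.05  0.01 -0.16]
t 17.65 pos [574.3 168.6  80.1] F [-0.6 -0.2  1.6] open 50.0
cradle in stud frame (est) x -13.1 y -0.2  underside above panel est 0.1 F stud frame [ 0.2 -0.2  1.7] M tool [-0.08 -0.01 -0.17]
```

```bash
python3 -m inch '[[[0.7,0,0,0,0,0],[0,0,0,0,0,0]]]' >/dev/null; python3 chk.py | sed -n '1p;3p'
python3 -m inch '[[[0.7,0,0,0,0,0],[0,0,0,0,0,0]]]' >/dev/null; python3 chk.py | sed -n '1p;3p'
```

```text
t 17.9 pos [573.6 168.6  79.7] F [-0.3 -0.2  0.4] open 50.0
cradle in stud frame (est) x -13.9 y -0.2  underside above panel est 0.1 F stud frame [-0.  -0.2  0.5] M tool [-0.06 -0.01 -0.19]
t 18.15 pos [573.  168.6  79.4] F [-0.2 -0.1  2.4] open 49.4
cradle in stud frame (est) x -14.6 y -0.2  underside above panel est 0.1 F stud frame [ 1.  -0.1  2.2] M tool [-0.03  0.01 -0.13]
```

```bash
python3 -m inch '[[[0.6,0,0,0,0,0],[0,0,0,0,0,0]]]' >/dev/null; python3 chk.py | sed -n '1p;3p'
python3 -m inch '[[[0.6,0,0,0,0,0],[0,0,0,0,0,0]]]' >/dev/null; python3 chk.py | sed -n '1p;3p'
```

```text
t 18.4 pos [572.5 168.6  79.1] F [-0.5  0.   1.4] open 49.7
cradle in stud frame (est) x -15.2 y -0.2  underside above panel est 0.1 F stud frame [0.2 0.  1.5] M tool [-0.11  0.02 -0.19]
t 18.65 pos [572.1 168.6  78.9] F [1.2 0.6 0.9] open 49.7
cradle in stud frame (est) x -15.6 y -0.2  underside above panel est 0.1 F stud frame [1.5 0.6 0.2] M tool [-0.04  0.    0.01]
```

```bash
python3 -m inch '[[[0.6,0,0,0,0,0],[0,0,0,0,0,0]]]' >/dev/null; python3 chk.py | sed -n '1p;3p'
```

```text
t 18.9 pos [571.9 168.6  78.9] F [ 5.  -0.5  0.4] open 49.7
cradle in stud frame (est) x -15.8 y -0.2  underside above panel est 0.2 F stud frame [ 4.6 -0.6 -2.1] M tool [0.01 0.03 0.46]
```

```bash
python3 -m inch '[[[0.6,0,0,0,0,0],[0,0,0,0,0,0]]]' >/dev/null; python3 chk.py | sed -n '1p;3p'
```

```text
t 19.15 pos [571.8 168.6  79. ] F [ 6.8  0.4 -0.9] open 49.5
cradle in stud frame (est) x -15.9 y -0.2  underside above panel est 0.3 F stud frame [ 5.5  0.3 -4. ] M tool [ 0.05 -0.02  0.74]
```

It has stopped at the end of the slot (5 N along the slope, no more travel). I ease off, release and look.

```bash
python3 -m inch '[[[-0.6,0,0,0,0,0],[0,0.2,0,0,0,0],[0,0,0,0,0,0]]]' >/dev/null; python3 chk.py | sed -n '1p;3p'
python3 -m inch '[[[0,0,0,0,0,0],[0,0,0,0,0,0],[0,0,0,0,0,0],[0,0,0,0,0,0],[0,0,0,0,0,0]]]' 85; python3 chk.py | sed -n '1p;3p'
python3 -c "
from ov import *
over('o3')"
```

```text
t 19.52 pos [571.9 168.6  78.8] F [ 4.  -0.2  2.8] open 49.6
cradle in stud frame (est) x -15.8 y -0.2  underside above panel est 0.1 F stud frame [ 4.8 -0.3  0.5] M tool [0.13 0.01 0.46]
t: 20.15
tool_pos: [0.5715, 0.1686, 0.0783]
orientation: [0.489, 1.939, -1.939]
force: [-0.2, 0.3, -0.2]
opening: 0.0847
t 20.15 pos [571.5 168.6  78.3] F [-0.2  0.3 -0.2] open 84.7
cradle in stud frame (est) x -16.4 y -0.2  underside above panel est -0.1 F stud frame [-0.2  0.3 -0.1] M tool [ 0.01  0.04 -0.22]
```

View pics/top_o3.png

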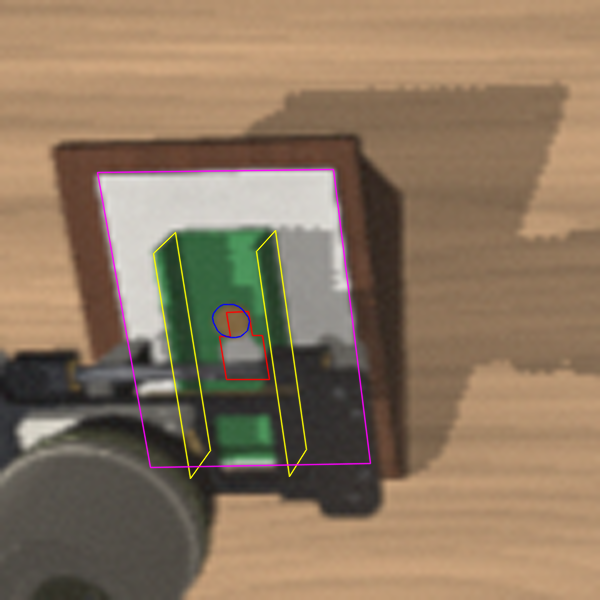

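View pics/scene_o3.png

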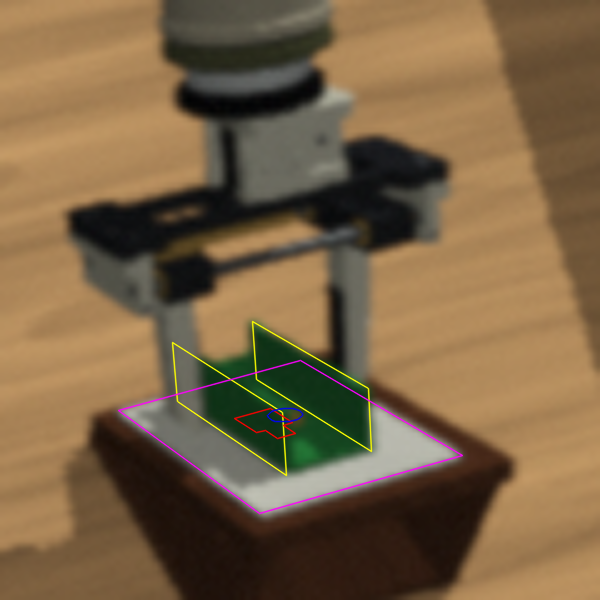

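```bash
python3 -m inch '[[[0,-6,0,0,0,0],[0,-15,0,0,0,0],[0,-30,0,0,0,0],[0,-40,0,0,0,0],[15,-40,0,0,0,0],[40,-20,0,0,0,0],[45,-10,0,0,0,0],[0,0,0,0,0,0]]]'
python3 -m inch '[[[0,0,50,0,0,0],[0,0,50,0,0,0],[0,0,50,0,0,0],[0,0,50,0,0,0],[0,0,0,0,0,0],[0,0,0,0,0,0]]]'
python3 - <<'E'
from h import *
T=cam("top");S=cam("scene")
cv2.imwrite("pics/T7.png",T["image"]);cv2.imwrite("pics/S7.png",S["image"])
crop(T["image"],85,120,165,210,7,"pics/t7.png");crop(S["image"],330,160,430,240,7,"pics/s7.png")
E
```

```text
t: 21.25
tool_pos: [0.4044, 0.1679, 0.1706]
orientation: [0.488, 1.939, -1.937]
force: [0.5, -0.2, 0.4]
opening: 0.0851
t: 22.0
tool_pos: [0.44, -0.0228, 0.1701]
orientation: [0.47, 1.947, -1.967]
force: [0.8, -0.1, -0.6]
opening: 0.0851
```

View pics/t7.png

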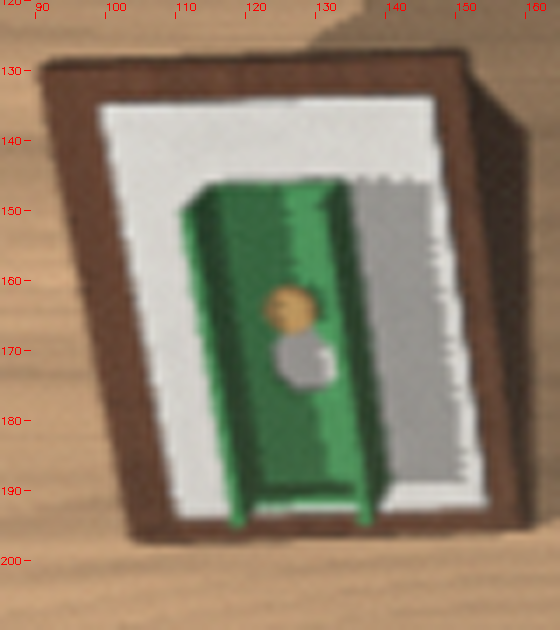

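View pics/s7.png

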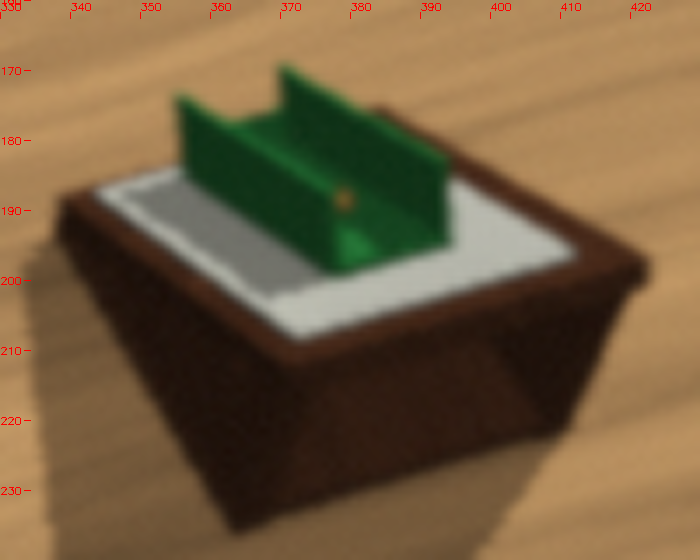

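View pics/T7.png

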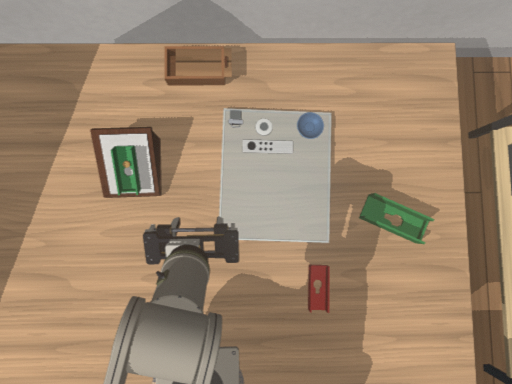

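```bash
python3 - <<'E'
from b2 import *
w=np.load("w.npy"); sd=w[18:24]; o,Rs=studframe(sd); Tc=adj(T,w[:6]); Sc=adj(S,w[6:12])
m=np.array([(60,25,36),(60,25,0),(60,-25,0),(-60,25,36),(-60,-25,36)]); u=np.array([(111,150),(115.5,146.5),(134.3,145.8),(118.3,195),(136.8,195)])-.43
ms=np.array([(-60,-25,36),(-60,25,36),(60,25,36),(60,25,0),(60,-25,0)]); us=np.array([(355.2,173.5),(370,169.3),(393.8,182.8),(394,195),(379,199.5)])-.43
def P(p,m): return o+Rs.apply(R.from_euler('z',p[2]).apply(m/1000.)+[p[0],p[1],sd[3]])
f=least_squares(lambda p:np.r_[(proj(Tc,P(p,m))-u).ravel(),(proj(Sc,P(p,ms))-us).ravel()],[-.014,0,0]); print(f.x*1000,f.fun.round(1))
for c,a,b in((Tc,m,u),(Sc,ms,us)):
    print(least_squares(lambda p:(proj(c,P(p,a))-b).ravel(),[-.014,0,0]).x*1000)
print(proj(Tc,o+Rs.apply([[0,0,sd[3]+.012]])),proj(Sc,o+Rs.apply([[0,0,sd[3]+.012]])))
E
```

```text
[-15.62258216   0.20637574   2.35315859] [-0.7  0.4 -0.8 -0.4  0.5 -0.1 -0.4  0.4  0.9 -0.  -0.5  0.   0.7 -0.
  0.3 -0.1  0.6  0.3 -1.5  0.6]
[-15.58771848   0.05555607  -8.37940108]
[-16.56828405   0.78966925  19.11388076]
[[125.7089629  163.70933939]] [[376.53314594 187.5004113 ]]
```

```bash
python3 - <<'E'
from h import *
s=monitor.read_state(); print(s["t"],s["force"],np.abs(s["dq"]).max()); print(robot.close_job())
E
```

```text
22.1 [ 0.63027172 -0.04210985 -0.94553254] 0.022737246444895966
the job is handed in; nothing more can be done
None
```

I picked up the smaller green cradle from the tray and hung it on the stud, and it is fully home and released. I handed the job in at t = 22.1 s; the interface gives no verdict.

- **Seating:** There was no contact as the stud's head went through the entry hole. The back met the panel at the estimated height, at about 20 N. I backed off and slid the cradle 23.8 mm down the slope until it stopped against about 5 N.
- **Last pictures:** The back is flat on the panel, and the brass head covers the slot with the entry hole below it. The remotes and dish look unmoved to the eye, and the arm is clear of everything.
- **What disagreed:**
  - **Cameras:** With the given calibrations, triangulated heights came out about 10 mm too low, so I corrected the cameras against known sizes and the gripped cradle.
  - **Final position:** The pictures give x of -15.6 mm and the felt stop -15.8 mm, against the expected -14 mm. I take that as an error in my estimate of the stud's position along the slope, because the stop was felt and the head hides the end of the slot.
  - **Squareness:** The last pose fit was within 0.02 rad in each camera alone (-0.008 top, +0.019 scene) and about 0.002 rad with both together.

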